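# Load the filter block and push the slider rod to its middle click

## Robot

A 7-joint arm with a two-finger parallel gripper is mounted at the origin on a cart in front of the work surface, level with it; the furniture and walls round the work are solid. World frame = base frame: x ahead of the robot, y to its left, z up, the work surface at z = 0. Lengths are in m, angles in rad, forces in N, time in s.
With the tool pointing down it reaches from about 0.4 to 0.85 m from the base axis. Payload 4.5 kg.
Tool frame: the origin (TCP) lies midway between the tips of the shut fingers; the grasp point (between the pads) lies behind it (r.grip_point_offset is the z of the grasp point in the tool frame, in m); z points along the fingers, y is the line along which they close (so a half turn about z gives the same grasp; the last joint's range is limited). The gripper opens to 88 mm and grips with 3 to 60 N. Pads are 18 mm wide; open, the fingers measure 123 mm over their backs; the gripper's body (75 mm by 187 mm) begins 45 mm behind the grasp point.
Start: joints at [1.357, 0.689, -0.195, 1.565, 0.157, 0.902, -0.215], TCP at [0.153, -0.606, 0.239] pointing down, gripper open.
Joint ranges: [-3.01, 3.01], [-0.46, 2.08], [-1.47, 1.51], [0.13, 2.56], [-1, 4.14], [0.04, 2.09], [-2.66, 2.66]. Speed limits (rad/s): [2.57, 2.57, 3.14, 3.14, 3.14, 3.14, 3.14].

## Interface

Orientations are given as a unit quaternion [x, y, z, w].
In Python, from plant import r, optics, workorder gives the robot as it stands.
- The arm moves only by the shell command python3 -m creep 'ROWS' [FORCE]. ROWS is JSON, a list of rows, each an object of numbers: "grip": the gripper command: -1 is shut, 1 is fully open, values between are in proportion; "tx", "ty", "tz": the shift along the tool's x, y, z in cm; "spin": the turn about the tool's z in degrees. In form: [{"grip": .., "tx": .., "ty": .., "tz": .., "spin": ..}, ...]. A call has 1 to 8 rows; each row shifts and turns the commanded pose from where the row before left it, along the tool's axes as they then stand; what a row does not reach is not made up. A row lasts 1/12 s, in which the tool goes at most 41.7 mm and 7.16 degrees, less where a joint would pass 70% of its speed; a pose out of reach is approached as far as the arm can. A call with a gripper value outside its range is refused whole. The fingers move at their own pace and stop on an object; FORCE is the grip in N (left out, the last holds). Time passes only in rows, so rows that do not move let the fingers close. It gives the time, the measured TCP pose, the force, the opening and the grip force at its end, in the units of the state.
- r.get_state(): the state, without advancing time (a new reading comes with each control period).
- optics.snapshot(name): name is "scene" or "top"; returns (picture, depth): 420x560x3 uint8, red, green, blue; 420x560 float32, m along the optical axis (not along the pixel's ray), 0 where there is no reading.
- optics.get_calibration(name): a dict with "fx", "fy", "cx", "cy" (pixels), "D" ([k1, k2, p1, p2, k3] as OpenCV has them; the pictures are not rectified), "extrinsics" (4x4, takes a point from world to camera coordinates). Camera axes: x right, y down, z forward; pixel columns grow to the right and rows downward; lengths in m; the calibration is good to about 2 mm. A picture is of the moment at which its call begins. get_calibration takes no time and is no camera call.
- workorder.finish_job(): hands the job in; it is judged then, once.
The state is a dict: "clock": time; "q": joint angles; "qd": joint speeds; "joint_torque": joint torques, N m; "tool_pos": TCP position; "eef_rot": TCP orientation; "contact_force": force on the tool from outside, world axes, zero at the start; "moment": the same for the moment, N m; "opening": opening from 0.0 (shut) to 1.0 (fully open); "finger_force": force on a finger pad.
Only numpy, scipy, OpenCV 4.12 (cv2) and the standard library are available. Lean on these libraries where they do the work, as an engineer would, in place of code of your own. Each camera call takes 0.05 s, during which the arm holds its last target. There are 200 camera calls.

## Task

Lift the filter block out of its storage dock, put it down flat on the white bench top and let go, take it again by its two end faces, and seat it flat and square in the pocket of the slider while the rod is still pulled out. Then push the rod in until it clicks into its middle position and leave it there, with the block still seated. Do not knock over or push away the specimen pot or the small vial.

Things in the scene. Friction and masses are not known exactly. Their poses are not given: they have to be found in the camera images.
- unit: Grey slider unit fixed to the bench: base plate 92 mm wide, 8 mm high (rails 13 mm) from 37 mm before to 138 mm beyond the origin along x; at the far end (x 45 to 135 mm) a bridge 100 mm wide, roof 50 to 62 mm high, with a black lens barrel (top 82 mm). Origin on the bench under the pocket centre when the rod is fully out; +x is the way the rod is pushed in, z up.
- rod (a joint): Rod and carriage position, m: 0 fully out, 0.060 middle click, 0.095 fully in. Slides with about 1 N friction and stays where left, except for click ridges at 0.049 and 0.071 (each felt 9 mm either way), which take about 6 N to cross; between them the rod is drawn to 0.060 and rests within 3 mm of it. Starts between 0 and 0.012.
- knob (a point): Centre of the black knob at the robot-side end of the rod: a disc 28 mm across, 18 mm long along the rod, its level axis 32 mm above the bench. Moves with the rod; x axis along the push-in direction, z up. 45 mm of bare rod (10 mm across) lie between knob and carriage.
- pocket (a point): Centre of the pocket floor in the metal carriage, 18 mm above the bench, 79 mm beyond the knob centre; moves with the rod. x is the push-in direction, z up. Pocket 40 mm (x) by 60 mm (y): 2 mm play all round. The x walls stand 17 mm over the floor, flaring outward above 5 mm; the y ends have bevelled lips 8 mm high (to 36 mm from the centre), so fingers can hold the block's end faces there.
- block_center (a point): Centre (half-way up) of the loose black filter block: 36 mm (x) by 56 mm (y) by 24 mm high (z up), 80 to 150 g, with a round window on top; either way round is the same. Starts flat in the dock, centre 18 mm above the bench; flat on the bench its centre is at 12 mm, seated in the pocket at 30 mm. Its end faces are the two that face along its y.
- dock: Aluminium storage dock fixed to the bench; the block starts in it with the same axes. Floor 6 mm high, 30 mm wide (x). Two cheeks 30 mm high stand 2.5 mm off the block's end faces (y 30.5 to 38.5 mm either side, feet out to 54 mm), so there the block can be gripped only across its 36 mm. The bench between dock and unit is free. Origin on the bench under the centre.
- sample_pot: Bystander: specimen pot with red screw cap, 46 mm across, 57 mm high, loose; origin at the centre of its underside.
- vial: Bystander: small vial, 25 mm across, 60 mm high, loose; origin at the centre of its underside.
Mind the look-alikes: they are no part of the job. What is shaped like the part that bears block_center but green is not meant.

How it is judged:
On the way, in this order (a step that is already met when the one before it is completed fails the run):
1. the block lies flat on the bench outside dock and slider unit, released (contact force between the fingers and block below 0.05 N and height (world z) of block_center below 0.015 m and angle between block_center's own z axis and vertical below 0.06 rad and horizontal distance between block_center and dock above 0.05 m and linear speed of block below 0.02 m/s), for 0.2 s.
2. the block is seated flat and square in the pocket and released, the rod still out (less than 30 mm in) (x of block_center in the frame of pocket between -0.0035 and 0.0035 m and y of block_center in the frame of pocket between -0.0035 and 0.0035 m and z of block_center in the frame of pocket between 0.01 and 0.0145 m and angle between the x axis of block_center and the x axis of pocket, either way round below 0.12 rad and angle between block_center's own z axis and vertical below 0.06 rad and contact force between the fingers and block below 0.05 N and value of joint rod below 0.03 m), for 0.2 s.
At the end, for the whole second after the job is handed in: The rod rests in its middle click position (60 mm in, within 4 mm) and the block lies released and at rest in the pocket: centre within 3.5 mm of the pocket's in x and y, flat on the floor (centre 10 to 14.5 mm above it, tilt under 0.06 rad), square within 0.12 rad (x of block_center in the frame of pocket between -0.0035 and 0.0035 m and y of block_center in the frame of pocket between -0.0035 and 0.0035 m and z of block_center in the frame of pocket between 0.01 and 0.0145 m and angle between the x axis of block_center and the x axis of pocket, either way round below 0.12 rad and angle between block_center's own z axis and vertical below 0.06 rad and value of joint rod between 0.056 and 0.064 m and velocity of joint rod between -0.005 and 0.005 m/s and linear speed of block below 0.01 m/s); the robot touches nothing.
It fails at once if the specimen pot or the small vial is pushed more than 30 mm away or tipped over (distance of any of sample_pot, vial from where it was at the start of the episode above 0.03 m or angle between any of sample_pot, vial's own z axis and vertical above 0.5 rad).
It also fails if it takes over 64 s, if anything falls off the work surface, if the arm or the gripper's body presses on something with over 40 N, if the wrist force passes 120 N, or if a joint passes its speed limit or range.

## Working session

There is one attempt and no reset: what is moved stays moved. The work goes in short steps, Python scripts to look and compute and a shell command to move; the robot and the scene stay as the last step left them, time stands still between calls to the robot, and variables do not carry over. Pictures are saved under pics/ and viewed, at most 10 in all, crops included, and the job is handed in when it is done.

```bash
mkdir -p pics; ls
python3 - <<'E'
from plant import r, optics, workorder
import cv2, numpy as np
print(r.get_state(), r.grip_point_offset)
for n in ("scene","top"):
    p,d=optics.snapshot(n); c=optics.get_calibration(n)
    np.savez(f'{n}0.npz',p=p,d=d)
    print(n,{k:np.round(v,4).tolist() for k,v in c.items()}, (d>0).mean())
    cv2.imwrite(f'pics/{n}0.png',p[:,:,::-1])
E
```

```text
pics
{'clock': 0.0, 'q': array([ 1.35679581,  0.68997107, -0.19448423,  1.5663134 ,  0.15732216,
        0.90248595, -0.2151306 ]), 'qd': array([ 1.32815621e-03, -5.43934904e-05,  1.29928565e-04, -1.22066222e-03,
        8.97254105e-06, -1.49042560e-03, -2.30937866e-04]), 'joint_torque': array([-2.25786248e-04, -5.27555716e+01, -1.26721669e+00, -1.53428990e+01,
       -5.27729967e-02,  6.48920875e-03,  1.72684108e-04]), 'tool_pos': array([ 0.15307722, -0.60533369,  0.2379255 ]), 'eef_rot': array([ 9.92331259e-01,  1.23603701e-01, -1.91300737e-04, -8.72447998e-04]), 'contact_force': array([ 0.10703124,  0.1832491 , -0.02949089]), 'moment': array([-0.01699094, -0.00200132,  0.00429394]), 'finger_force': 0.0, 'opening': 0.9974683043204792} -0.0187
scene {'fx': 510.6164, 'fy': 510.6164, 'cx': 277.0738, 'cy': 201.7191, 'D': [-0.0173, 0.0, 0.0, 0.0, 0.0], 'extrinsics': [[-0.5801, 0.8144, -0.0157, 0.448], [0.5124, 0.3499, -0.7842, -0.1129], [-0.6332, -0.463, -0.6203, 1.0497], [0.0, 0.0, 0.0, 1.0]]} 0.9958971088435374
top {'fx': 484.4163, 'fy': 484.4163, 'cx': 273.0511, 'cy': 205.4399, 'D': [-0.1171, 0.0, 0.0, 0.0, 0.0], 'extrinsics': [[0.0052, -1.0, 0.0046, -0.2098], [-0.9947, -0.0056, -0.1028, 0.4695], [0.1028, -0.004, -0.9947, 0.853], [0.0, 0.0, 0.0, 1.0]]} 0.9960969387755102
```

View pics/top0.png

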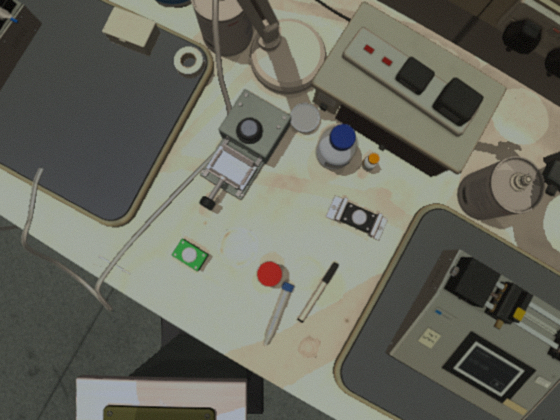

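View pics/scene0.png

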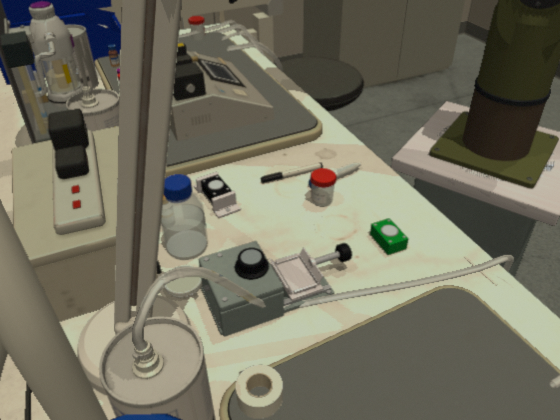

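The top view shows the dock with the black block at (357,217), the pocket at (232,167), the knob at (207,202), the bridge at (255,125), the pot at (270,273), the vial at (372,161) and the green look-alike at (190,254). The scene view agrees with this layout. Next I'll measure.

```bash
cat > h.py <<'E'
import cv2, numpy as np
from plant import r, optics, workorder
def snap(n):
    p,d=optics.snapshot(n); return p,d,optics.get_calibration(n)
def K(c): return np.array([[c['fx'],0,c['cx']],[0,c['fy'],c['cy']],[0,0,1.]])
def px(c,uv,z):
    """pixels -> world on plane z"""
    n=cv2.undistortPoints(np.array(uv,float).reshape(-1,1,2),K(c),np.array(c['D'],float)).reshape(-1,2)
    E=np.array(c['extrinsics']);R,t=E[:3,:3],E[:3,3];o=-R.T@t
    w=np.c_[n,np.ones(len(n))]@R
    return o+w*((z-o[2])/w[:,2])[:,None]
def proj(c,P):
    E=np.array(c['extrinsics']);rv,_=cv2.Rodrigues(E[:3,:3])
    return cv2.projectPoints(np.array(P,float).reshape(-1,1,3),rv,E[:3,3],K(c),np.array(c['D'],float))[0].reshape(-1,2)
def cloud(c,d):
    v,u=np.mgrid[:d.shape[0],:d.shape[1]]
    n=cv2.undistortPoints(np.stack([u.ravel(),v.ravel()],1).astype(float).reshape(-1,1,2),K(c),np.array(c['D'],float)).reshape(-1,2)
    P=np.c_[n,np.ones(len(n))]*d.ravel()[:,None]
    E=np.array(c['extrinsics']); return ((P-E[:3,3])@E[:3,:3]).reshape(d.shape+(3,))
def comp(m,box):
    """largest component of mask m inside box (u0,v0,u1,v1): centroid, minAreaRect"""
    k=np.zeros_like(m,np.uint8);u0,v0,u1,v1=box;k[v0:v1,u0:u1]=m[v0:v1,u0:u1]
    cs,_=cv2.findContours(k,cv2.RETR_EXTERNAL,cv2.CHAIN_APPROX_NONE)
    c=max(cs,key=cv2.contourArea);M=cv2.moments(c)
    return (M['m10']/M['m00'],M['m01']/M['m00']),cv2.minAreaRect(c),cv2.contourArea(c)
E
python3 - <<'E'
from h import *
a=np.load('top0.npz');p,d=a['p'],a['d'];c=optics.get_calibration('top')
W=cloud(c,d)
for n,(u,v) in dict(block=(357,217),bench=(300,230),knob=(207,202),pocket=(232,167),lens=(250,130),roof=(235,118),pot=(270,273),vial=(372,161)).items():
    print(n,np.round(np.median(W[v-1:v+2,u-1:u+2].reshape(-1,3),0),4), p[v,u])
big=[cv2.resize(p[v0:v1,u0:u1,::-1],None,fx=4,fy=4,interpolation=cv2.INTER_CUBIC) for u0,u1,v0,v1 in((190,290,85,215),(320,400,150,280))]
cv2.imwrite('pics/crop0.png',np.hstack(big))
E
```

```text
block [ 0.45   -0.3588  0.0298] [151 150 155]
bench [ 0.4277 -0.2577 -0.0007] [163 166 153]
knob [ 0.4739 -0.0899  0.0456] [46 45 42]
pocket [ 0.5423 -0.1311  0.0178] [162 168 175]
lens [ 0.5951 -0.1665  0.0821] [108 110 114]
roof [ 0.6223 -0.1388  0.0617] [110 115 101]
pot [ 0.3501 -0.2025  0.0555] [156  38  31]
vial [ 0.5471 -0.3821  0.0576] [167 106   4]
```

View pics/crop0.png

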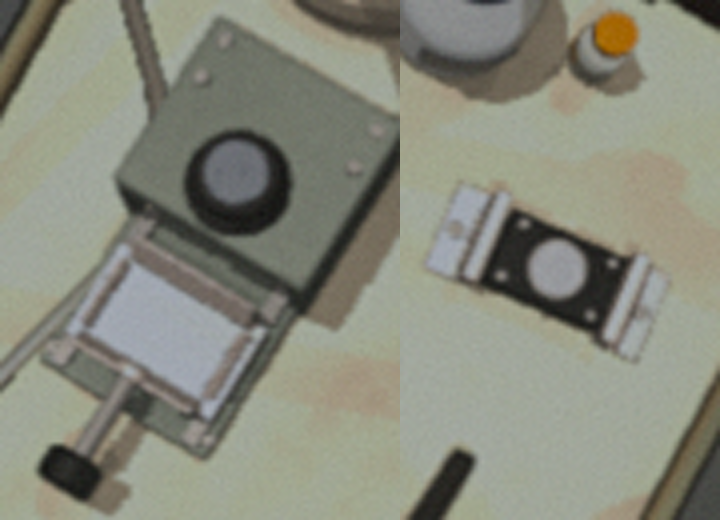

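The crop shows the dock's cheeks left and right of the block, with the block's long axis going right and down. The pocket floor is seen whole, with the rod and knob below left. Depth heights match the given sizes, so I'll fit in world coordinates.

```bash
cat >> h.py <<'E'
def rect(P):
    """minAreaRect of world xy points: centre m, (longside, shortside) mm, direction (deg) of long side"""
    (x,y),(w,h),a=cv2.minAreaRect((P[:,:2]*1000).astype(np.float32))
    if w<h: w,h,a=h,w,a+90
    return np.round([x/1000,y/1000,w,h,(a+90)%180-90],4)
def big(m):
    n,l,s,_=cv2.connectedComponentsWithStats(cv2.morphologyEx(m.astype(np.uint8),cv2.MORPH_OPEN,np.ones((3,3))))
    return l==1+np.argmax(s[1:,4])
def win(sh,u0,v0,u1,v1):
    k=np.zeros(sh,bool);k[v0:v1,u0:u1]=1;return k
E
python3 - <<'E'
from h import *
a=np.load('top0.npz');p,d=a['p'],a['d'];c=optics.get_calibration('top')
W=cloud(c,d);z=W[...,2];S=d.shape;g=p.max(2)
def show(n,m): 
    P=W[m];print(n,len(P),rect(P),'mean',P.mean(0).round(4))
show('roof',big((abs(z-.062)<.003)&win(S,190,80,300,200)))
m=(abs(z-.030)<.004)&win(S,330,195,386,242)
dock=(z>.003)&win(S,320,185,395,245); show('dock all',big(dock))
show('block dark',big(m&(g<110)&win(S,338,195,378,242)))
win_=big(m&(g>120)&win(S,350,209,366,226)); show('window',win_); print('ray', px(c,comp(win_,(340,200,375,230))[0],.030))
show('pocketfloor',big((abs(z-.018)<.004)&(g>130)&win(S,195,140,265,195)))
show('knob',big((z>.03)&win(S,195,190,222,215)&(g<90)))
show('pot',big((abs(z-.057)<.004)&win(S,250,255,290,290)))
show('vial',big((abs(z-.06)<.006)&(p[...,0]>p[...,2].astype(int)+60)&win(S,355,145,385,175)))
# wall obstacles heights near region
ob=(z>.06)&win(S,220,80,420,330);print(rect(W[big(ob)]))
E
```

```text
roof 1504 [ 0.6152 -0.1744 99.1993 89.5984 58.9265] mean [ 0.6198 -0.1767  0.0612]
dock all 1049 [  0.4394  -0.3027 216.8241  78.0405 -78.9952] mean [ 0.4493 -0.3602  0.0304]
block dark 351 [ 0.45   -0.3619 56.3909 36.2192 66.2288] mean [ 0.4486 -0.3609  0.0289]
window 143 [ 0.451  -0.3626 23.7657 22.375  -2.1253] mean [ 0.4505 -0.3624  0.0298]
ray [[ 0.4505083  -0.36241745  0.03      ]]
pocketfloor 616 [ 0.5416 -0.1296 61.4427 39.7938 57.751 ] mean [ 0.541  -0.1296  0.0172]
knob 144 [ 4.353000e-01 -1.440000e-01  1.611678e+02  1.928600e+01  5.425670e+01] mean [ 0.4709 -0.0933  0.0655]
pot 449 [ 0.3484 -0.2025 41.3489 38.0803  0.2725] mean [ 0.3489 -0.2024  0.0561]
vial 98 [ 0.5525 -0.3857 18.4933 18.2379 -1.4563] mean [ 0.5528 -0.385   0.0584]
[  0.512   -0.344  318.5829 215.6712 -12.7318]
```

Everything agrees with the given sizes: roof 99×90, block 56×36, pocket 61×40, and knob to pocket about 79 mm along -31°. I'll write a helper that converts a target into tool-frame shifts, and check clearance on the way.

```bash
cat >> h.py <<'E'
from scipy.spatial.transform import Rotation as R_
def go(x,y,z,th=None):
    """tool-frame cm from measured pose to target (after spin to tool-x heading th, deg)"""
    s=r.get_state();M=R_.from_quat(s['eef_rot']).as_matrix();t0=np.degrees(np.arctan2(M[1,0],M[0,0]))
    sp=0 if th is None else (t0-th+180)%360-180
    M=(R_.from_quat(s['eef_rot'])*R_.from_euler('z',sp,degrees=True)).as_matrix()
    print('t%.2f pos'%s['clock'],s['tool_pos'].round(4),'th %.1f'%t0,'tilt',M[:2,2].round(4),'| spin %.1f'%sp,'then cm',(M.T@(np.array([x,y,z])-s['tool_pos'])*100).round(2),'q7 %.2f'%s['q'][6])
E
python3 - <<'E'
from h import *
a=np.load('top0.npz');W=cloud(optics.get_calibration('top'),a['d']).reshape(-1,3)
A=np.array([.153,-.606]);B=np.array([.4503,-.362])
for f in np.linspace(0,1,7):
    q=A+f*(B-A);k=np.linalg.norm(W[:,:2]-q,axis=1);print(q.round(3),[W[(k<R),2].max().round(3) if (k<R).any() else None for R in(.06,.1,.13)])
go(.4503,-.362,.12,66.2)
E
```

```text
[ 0.153 -0.606] [np.float64(0.238), np.float64(0.307), np.float64(0.307)]
[ 0.203 -0.565] [np.float64(0.307), np.float64(0.307), np.float64(0.307)]
[ 0.252 -0.525] [np.float64(0.192), np.float64(0.307), np.float64(0.307)]
[ 0.302 -0.484] [np.float64(0.171), np.float64(0.193), np.float64(0.193)]
[ 0.351 -0.443] [np.float64(0.171), np.float64(0.172), np.float64(0.172)]
[ 0.401 -0.403] [np.float64(0.034), np.float64(0.153), np.float64(0.172)]
[ 0.45  -0.362] [np.float64(0.035), np.float64(0.085), np.float64(0.132)]
t0.10 pos [ 0.1531 -0.6054  0.238 ] th 14.2 tilt [-0.0005  0.0016] | spin -52.0 then cm [34.25 17.38 11.82] q7 -0.22
```

```bash
cat >> h.py <<'E'
def clear(W,x,y,th,hl=.094,hw=.038):
    """scene points taller than .055 in body footprint grown by 0/10/20mm"""
    t=np.radians(th);ex=np.array([np.cos(t),np.sin(t)]);ey=np.array([ex[1],-ex[0]]);D=W[:,:2]-[x,y]
    for g in(0,.01,.02):
        k=(abs(D@ex)<hw+g)&(abs(D@ey)<hl+g)&(W[:,2]>.05);P=W[k]
        print(g,k.sum(), P[np.argmax(P[:,2])].round(3) if len(P) else '')
E
python3 - <<'E'
from h import *
a=np.load('top0.npz');W=cloud(optics.get_calibration('top'),a['d']).reshape(-1,3)
print('dock');clear(W,.4503,-.362,66.2);print('place');clear(W,.46,-.255,58.9);clear(W,.46,-.255,-31.1);print('pocket');clear(W,.5416,-.1296,-31.1);print('knob');clear(W,.474,-.09,-31.1);clear(W,.525,-.12,-31.1)
E
```

```text
dock
0 4 [ 0.543 -0.383  0.06 ]
0.01 63 [ 0.55  -0.385  0.061]
0.02 124 [ 0.563 -0.349  0.084]
place
0 0 
0.01 1120 [ 0.38  -0.204  0.898]
0.02 1550 [ 0.38  -0.204  0.898]
0 0 
0.01 4 [ 0.554 -0.191  0.061]
0.02 64 [ 0.557 -0.185  0.063]
pocket
0 0 
0.01 263 [ 0.576 -0.163  0.068]
0.02 617 [ 0.59  -0.162  0.084]
knob
0 0 
0.01 0 
0.02 0 
0 0 
0.01 0 
0.02 0
```

```bash
python3 -m creep '[{"grip":0.2,"tx":0,"ty":0,"tz":-1,"spin":-6.5},{"grip":0.2,"tx":0,"ty":0,"tz":-1,"spin":-6.5},{"grip":0.2,"tx":0,"ty":0,"tz":0,"spin":-6.5},{"grip":0.2,"tx":0,"ty":0,"tz":0,"spin":-6.5},{"grip":0.2,"tx":0,"ty":0,"tz":0,"spin":-6.5},{"grip":0.2,"tx":0,"ty":0,"tz":0,"spin":-6.5},{"grip":0.2,"tx":0,"ty":0,"tz":0,"spin":-6.5},{"grip":0.2,"tx":0,"ty":0,"tz":0,"spin":-6.5}]' 20
```

```text
clock: 0.77
tool_pos: [0.1531, -0.6056, 0.2583]
eef_rot: [0.836, 0.548, 0.0, -0.0]
contact_force: [-0.4, -0.4, -0.3]
opening: 0.601
finger_force: 0.0
```

```bash
python3 -m creep '[{"grip":0.2,"tx":3.4,"ty":1.7,"tz":0,"spin":0},{"grip":0.2,"tx":3.4,"ty":1.7,"tz":0,"spin":0},{"grip":0.2,"tx":3.4,"ty":1.7,"tz":0,"spin":0},{"grip":0.2,"tx":3.4,"ty":1.7,"tz":0,"spin":0},{"grip":0.2,"tx":3.4,"ty":1.7,"tz":0,"spin":0},{"grip":0.2,"tx":3.4,"ty":1.7,"tz":0,"spin":0},{"grip":0.2,"tx":3.4,"ty":1.7,"tz":0,"spin":0},{"grip":0.2,"tx":0,"ty":0,"tz":0,"spin":0}]'; python3 -c "
from h import *
go(.4503,-.362,.10,66.2)"
```

```text
clock: 1.43
tool_pos: [0.3664, -0.4287, 0.2592]
eef_rot: [0.834, 0.552, 0.004, -0.0]
contact_force: [0.2, 0.1, 0.6]
opening: 0.598
finger_force: 0.0
t1.43 pos [ 0.3664 -0.4287  0.2592] th 67.0 tilt [0.0062 0.0042] | spin 0.8 then cm [ 9.39  4.92 16.  ] q7 0.07
```

```bash
python3 -m creep '[{"grip":0.2,"tx":2.4,"ty":1.2,"tz":2,"spin":0},{"grip":0.2,"tx":2.4,"ty":1.2,"tz":3,"spin":0},{"grip":0.2,"tx":2.4,"ty":1.2,"tz":3,"spin":0},{"grip":0.2,"tx":2.2,"ty":1.2,"tz":3,"spin":0},{"grip":0.2,"tx":0,"ty":0,"tz":3,"spin":0},{"grip":0.2,"tx":0,"ty":0,"tz":1,"spin":0},{"grip":0.2,"tx":0,"ty":0,"tz":0,"spin":0},{"grip":0.2,"tx":0,"ty":0,"tz":0,"spin":0}]'; python3 -c "
from h import *
go(.4503,-.362,.05,66.2)
p,d,c=snap('scene');cv2.imwrite('pics/s1.png',p[:,:,::-1]);np.savez('s1.npz',p=p,d=d)"
```

```text
clock: 2.1
tool_pos: [0.4391, -0.3707, 0.1089]
eef_rot: [0.838, 0.545, -0.001, -0.0]
contact_force: [-0.5, -0.3, 0.7]
opening: 0.601
finger_force: 0.0
t2.10 pos [ 0.4391 -0.3707  0.1089] th 66.1 tilt [-0.0012 -0.0005] | spin -0.1 then cm [1.25 0.68 5.89] q7 -0.22
```

View pics/s1.png

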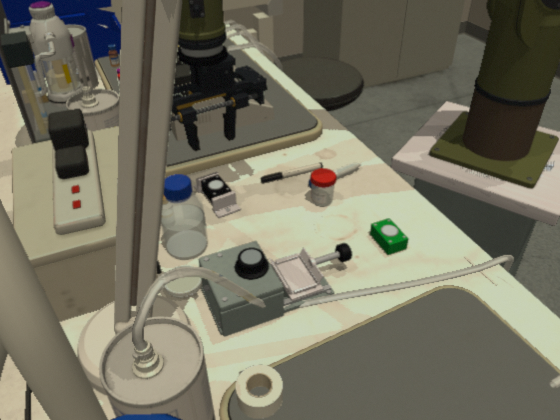

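The gripper hangs about 10 cm above the dock, with its fingertips near (190,145) and (232,142) and the block at (217,187). I'll cross-check the block from this view, then descend.

```bash
python3 -c "
from h import *
a=np.load('s1.npz');p,d=a['p'],a['d'];c=optics.get_calibration('scene');W=cloud(c,d);z=W[...,2];g=p.max(2)
m=big((abs(z-.03)<.005)&(g>100)&win(d.shape,207,178,227,193));print(m.sum(),W[m].mean(0),rect(W[m]))
m=big((abs(z-.057)<.005)&(p[...,0]>100)&(p[...,1]<80)&win(d.shape,300,160,345,195));print('pot',W[m].mean(0))
print(proj(c,[[.4391,-.3707,.1089]]))
m=big((abs(z-.062)<.003)&win(d.shape,190,230,300,340));print('roof',rect(W[m]))
m=big((abs(z-.018)<.003)&(g>120)&win(d.shape,265,240,330,305));print('pocket',rect(W[m]))
"
python3 -m creep '[{"grip":0.2,"tx":0.6,"ty":0.3,"tz":1,"spin":0},{"grip":0.2,"tx":0.6,"ty":0.3,"tz":2,"spin":0},{"grip":0.2,"tx":0,"ty":0,"tz":2,"spin":0},{"grip":0.2,"tx":0,"ty":0,"tz":0.9,"spin":0},{"grip":0.2,"tx":0,"ty":0,"tz":0,"spin":0},{"grip":0.2,"tx":0,"ty":0,"tz":0,"spin":0},{"grip":0.2,"tx":0,"ty":0,"tz":0,"spin":0}]'; python3 -c "
from h import *
go(.4503,-.362,.012,66.2)"
```

```text
103 [ 0.45340205 -0.36153535  0.03109005] [ 0.4522 -0.362  26.5278 24.5744 63.175 ]
pot [ 0.354695   -0.19837263  0.05657104]
[[212.77672048 141.70380431]]
roof [  0.6174  -0.1723 101.5615  89.6797  58.8009]
pocket [ 0.5421 -0.1295 60.1982 39.5243 59.2655]
clock: 2.73
tool_pos: [0.4509, -0.3618, 0.0508]
eef_rot: [0.838, 0.546, 0.0, 0.001]
contact_force: [-0.6, 0.0, -0.4]
opening: 0.597
finger_force: 0.0
t2.73 pos [ 0.4509 -0.3618  0.0508] th 66.2 tilt [ 0.0015 -0.0013] | spin -0.0 then cm [-0.04 -0.05  3.88] q7 -0.28
```

```bash
python3 -m creep '[{"grip":0.2,"tx":0,"ty":0,"tz":1.3,"spin":0},{"grip":0.2,"tx":0,"ty":0,"tz":1.3,"spin":0},{"grip":0.2,"tx":0,"ty":0,"tz":1.2,"spin":0},{"grip":0.2,"tx":0,"ty":0,"tz":0,"spin":0},{"grip":0.2,"tx":0,"ty":0,"tz":0,"spin":0}]' && python3 -m creep '[{"grip":-1},{"grip":-1},{"grip":-1},{"grip":-1},{"grip":-1},{"grip":-1}]' 20
```

```text
clock: 3.15
tool_pos: [0.45, -0.3607, 0.0111]
eef_rot: [0.838, 0.546, -0.0, -0.001]
contact_force: [0.6, -0.7, -0.2]
opening: 0.6
finger_force: 0.0$[0]: bad value
```

```bash
python3 -m creep '[{"grip":-1,"tx":0,"ty":0,"tz":0,"spin":0},{"grip":-1,"tx":0,"ty":0,"tz":0,"spin":0},{"grip":-1,"tx":0,"ty":0,"tz":0,"spin":0},{"grip":-1,"tx":0,"ty":0,"tz":0,"spin":0},{"grip":-1,"tx":0,"ty":0,"tz":0,"spin":0},{"grip":-1,"tx":0,"ty":0,"tz":0,"spin":0}]' 20
```

```text
clock: 3.65
tool_pos: [0.4508, -0.3613, 0.0122]
eef_rot: [0.838, 0.546, 0.0, 0.001]
contact_force: [-0.0, 1.0, 4.2]
opening: 0.408
finger_force: 20.0
```

```bash
python3 -m creep '[{"grip":-1,"tx":0,"ty":0,"tz":-1,"spin":0},{"grip":-1,"tx":0,"ty":0,"tz":-2,"spin":0},{"grip":-1,"tx":0,"ty":0,"tz":-2,"spin":0},{"grip":-1,"tx":0,"ty":0,"tz":-1,"spin":0},{"grip":-1,"tx":0,"ty":0,"tz":0,"spin":3.6},{"grip":-1,"tx":0,"ty":0,"tz":0,"spin":3.6},{"grip":-1,"tx":0,"ty":0,"tz":0,"spin":0},{"grip":-1,"tx":0,"ty":0,"tz":0,"spin":0}]'; python3 -c "
from h import *
go(.46,-.255,.04,58.9)"
```

```text
clock: 4.32
tool_pos: [0.4502, -0.3609, 0.0718]
eef_rot: [0.87, 0.493, -0.0, -0.0]
contact_force: [0.9, 1.6, -0.9]
opening: 0.411
finger_force: 20.0
t4.32 pos [ 0.4502 -0.3609  0.0718] th 59.1 tilt [-0.0004 -0.0001] | spin 0.2 then cm [ 9.58 -4.63  3.18] q7 -0.34
```

```bash
python3 -m creep '[{"grip":-1,"tx":2,"ty":-1,"tz":0,"spin":0},{"grip":-1,"tx":2.8,"ty":-1.3,"tz":0,"spin":0},{"grip":-1,"tx":2.8,"ty":-1.3,"tz":0,"spin":0},{"grip":-1,"tx":2,"ty":-1,"tz":1,"spin":0},{"grip":-1,"tx":0,"ty":0,"tz":2,"spin":0},{"grip":-1,"tx":0,"ty":0,"tz":2,"spin":0},{"grip":-1,"tx":0,"ty":0,"tz":0,"spin":0},{"grip":-1,"tx":0,"ty":0,"tz":0,"spin":0}]'; python3 -c "
from h import *
go(.46,-.255,.0065,58.9)"
```

```text
clock: 4.98
tool_pos: [0.4597, -0.2547, 0.0211]
eef_rot: [0.87, 0.493, -0.001, -0.001]
contact_force: [-0.3, -0.6, -0.4]
opening: 0.406
finger_force: 20.0
t4.98 pos [ 0.4597 -0.2547  0.0211] th 59.1 tilt [-0.0023  0.0007] | spin 0.2 then cm [-0.01  0.04  1.46] q7 -0.55
```

```bash
python3 -m creep '[{"grip":-1,"tx":0,"ty":0,"tz":0.7,"spin":0},{"grip":-1,"tx":0,"ty":0,"tz":0.4,"spin":0},{"grip":-1,"tx":0,"ty":0,"tz":0.3,"spin":0},{"grip":-1,"tx":0,"ty":0,"tz":0.1,"spin":0},{"grip":-1,"tx":0,"ty":0,"tz":0,"spin":0},{"grip":-1,"tx":0,"ty":0,"tz":0,"spin":0}]'
```

```text
clock: 5.48
tool_pos: [0.4605, -0.2552, 0.0069]
eef_rot: [0.87, 0.492, 0.0, 0.0]
contact_force: [0.1, 0.1, -0.6]
opening: 0.408
finger_force: 20.0
```

```bash
python3 -m creep '[{"grip":-1,"tx":0,"ty":0,"tz":0.1,"spin":0},{"grip":-1,"tx":0,"ty":0,"tz":0,"spin":0},{"grip":0,"tx":0,"ty":0,"tz":0,"spin":0},{"grip":0.2,"tx":0,"ty":0,"tz":0,"spin":0},{"grip":0.2,"tx":0,"ty":0,"tz":0,"spin":0},{"grip":0.2,"tx":0,"ty":0,"tz":0,"spin":0},{"grip":0.2,"tx":0,"ty":0,"tz":0,"spin":0},{"grip":0.2,"tx":0,"ty":0,"tz":0,"spin":0}]'
python3 -m creep '[{"grip":0.2,"tx":0,"ty":0,"tz":-1,"spin":0},{"grip":0.2,"tx":0,"ty":0,"tz":-3,"spin":0},{"grip":1,"tx":0,"ty":0,"tz":-3,"spin":0},{"grip":1,"tx":0,"ty":0,"tz":-1,"spin":6},{"grip":1,"tx":0,"ty":0,"tz":0,"spin":7},{"grip":1,"tx":0,"ty":0,"tz":0,"spin":7},{"grip":1,"tx":0,"ty":0,"tz":0,"spin":7},{"grip":1,"tx":0,"ty":0,"tz":0,"spin":7}]'
python3 -m creep '[{"grip":1,"tx":0,"ty":0,"tz":0,"spin":7},{"grip":1,"tx":0,"ty":0,"tz":0,"spin":7},{"grip":1,"tx":0,"ty":0,"tz":0,"spin":7},{"grip":1,"tx":0,"ty":0,"tz":0,"spin":7},{"grip":1,"tx":0,"ty":0,"tz":0,"spin":7},{"grip":1,"tx":0,"ty":0,"tz":0,"spin":7},{"grip":1,"tx":0,"ty":0,"tz":0,"spin":7},{"grip":1,"tx":0,"ty":0,"tz":0,"spin":7}]'
python3 -c "
from h import *
go(.46,-.255,.05,-31.1)
for n in('scene','top'):
  p,d,c=snap(n);cv2.imwrite(f'pics/{n}2.png',p[:,:,::-1]);np.savez(f'{n}2.npz',p=p,d=d);print(proj(c,[[.46,-.255,.024]]))"
```

```text
clock: 6.15
tool_pos: [0.4605, -0.255, 0.0057]
eef_rot: [0.87, 0.492, 0.0, 0.0]
contact_force: [0.2, -0.6, 0.7]
opening: 0.6
finger_force: 0.0
clock: 6.82
tool_pos: [0.4605, -0.255, 0.0867]
eef_rot: [0.977, 0.213, 0.0, 0.0]
contact_force: [-0.7, 0.2, 0.3]
opening: 0.996
finger_force: 0.0
clock: 7.48
tool_pos: [0.4606, -0.2547, 0.0864]
eef_rot: [0.963, -0.27, 0.0, -0.0]
contact_force: [0.9, 0.5, 0.9]
opening: 1.0
finger_force: 0.0
t7.48 pos [ 0.4606 -0.2547  0.0864] th -31.3 tilt [0.0008 0.0007] | spin -0.2 then cm [-0.04  0.06  3.64] q7 -1.44
[[261.13451244 210.48230704]]
[[299.37387285 211.44286506]]
```

View pics/scene2.png

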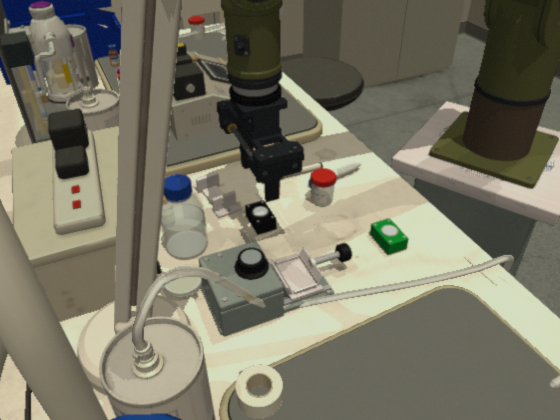

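The block lies flat on the bench at (262,213), the dock is empty at (215,190), and the pot and vial are untouched. I'll measure the block before regripping.

```bash
python3 -c "
from h import *
a=np.load('scene2.npz');p,d=a['p'],a['d'];c=optics.get_calibration('scene');W=cloud(c,d);z=W[...,2];g=p.max(2)
k=(abs(z-.024)<.004)&win(d.shape,240,195,285,235)
m=big(k);print('top',m.sum(),W[m].mean(0),rect(W[m]))
m=big(k&(g>90));print('window',m.sum(),W[m].mean(0),rect(W[m]))
"
python3 -m creep '[{"grip":1,"tx":0,"ty":0,"tz":2,"spin":-0.2},{"grip":1,"tx":0,"ty":0,"tz":2,"spin":0},{"grip":1,"tx":0,"ty":0,"tz":1,"spin":0},{"grip":1,"tx":0,"ty":0,"tz":0,"spin":0},{"grip":1,"tx":0,"ty":0,"tz":0,"spin":0}]'
```

```text
top 480 [ 0.46436742 -0.25281437  0.02403718] [ 0.4628 -0.2546 57.7612 36.694  56.9562]
window 117 [ 0.46307202 -0.25514905  0.02489321] [ 0.4627 -0.2554 23.8546 23.7008 37.0681]
clock: 8.0
tool_pos: [0.4602, -0.2549, 0.0357]
eef_rot: [0.964, -0.265, -0.0, -0.0]
contact_force: [0.5, 0.2, -0.0]
opening: 1.002
finger_force: 0.0
```

```bash
python3 -m creep '[{"grip":1,"tx":0,"ty":0,"tz":1,"spin":0},{"grip":1,"tx":0,"ty":0,"tz":1,"spin":0},{"grip":1,"tx":0,"ty":0,"tz":0.4,"spin":0},{"grip":1,"tx":0,"ty":0,"tz":0,"spin":0},{"grip":-1,"tx":0,"ty":0,"tz":0,"spin":0},{"grip":-1,"tx":0,"ty":0,"tz":0,"spin":0},{"grip":-1,"tx":0,"ty":0,"tz":0,"spin":0},{"grip":-1,"tx":0,"ty":0,"tz":0,"spin":0}]' 25;python3 -m creep '[{"grip":-1,"tx":0,"ty":0,"tz":0,"spin":0},{"grip":-1,"tx":0,"ty":0,"tz":0,"spin":0},{"grip":-1,"tx":0,"ty":0,"tz":0,"spin":0}]' 25
```

```text
clock: 8.67
tool_pos: [0.4606, -0.2551, 0.012]
eef_rot: [0.964, -0.266, 0.0, 0.0]
contact_force: [-0.5, 0.3, 0.2]
opening: 0.722
finger_force: 0.0
clock: 8.92
tool_pos: [0.4606, -0.2551, 0.012]
eef_rot: [0.964, -0.266, 0.0, 0.0]
contact_force: [-0.6, -0.3, 2.4]
opening: 0.634
finger_force: 25.0
```

```bash
python3 -m creep '[{"grip":-1,"tx":0,"ty":0,"tz":-1,"spin":0},{"grip":-1,"tx":0,"ty":0,"tz":-2,"spin":0},{"grip":-1,"tx":0,"ty":0,"tz":-2,"spin":0},{"grip":-1,"tx":0,"ty":0,"tz":-2,"spin":0},{"grip":-1,"tx":0,"ty":0,"tz":-1,"spin":0},{"grip":-1,"tx":0,"ty":0,"tz":0,"spin":0},{"grip":-1,"tx":0,"ty":0,"tz":0,"spin":0}]';python3 -c "
from h import *
go(.5412,-.129,.07,-31.1)"
```

```text
clock: 9.5
tool_pos: [0.4606, -0.255, 0.092]
eef_rot: [0.964, -0.265, 0.0, 0.0]
contact_force: [0.2, 0.9, -2.2]
opening: 0.634
finger_force: 25.0
t9.50 pos [ 0.4606 -0.255   0.092 ] th -30.8 tilt [ 0.0008 -0.0004] | spin 0.3 then cm [  0.39 -14.95   2.2 ] q7 -1.44
```

```bash
python3 -m creep '[{"grip":-1,"tx":0,"ty":-1.5,"tz":0,"spin":0.3},{"grip":-1,"tx":0.1,"ty":-3,"tz":0,"spin":0},{"grip":-1,"tx":0.1,"ty":-3,"tz":0,"spin":0},{"grip":-1,"tx":0.1,"ty":-3,"tz":0,"spin":0},{"grip":-1,"tx":0.1,"ty":-3,"tz":0,"spin":0},{"grip":-1,"tx":0,"ty":-1.45,"tz":0,"spin":0},{"grip":-1,"tx":0,"ty":0,"tz":0,"spin":0},{"grip":-1,"tx":0,"ty":0,"tz":0,"spin":0}]';python3 -m creep '[{"grip":-1,"tx":0,"ty":0,"tz":1,"spin":0},{"grip":-1,"tx":0,"ty":0,"tz":1,"spin":0},{"grip":-1,"tx":0,"ty":0,"tz":0,"spin":0},{"grip":-1,"tx":0,"ty":0,"tz":0,"spin":0}]';python3 -c "
from h import *
go(.5412,-.129,.03,-31.1)
ims=[]
for n in('scene','top'):
  p,d,c=snap(n);np.savez(f'{n}3.npz',p=p,d=d)
  u,v=proj(c,[[.53,-.12,.04]])[0].astype(int);ims.append(cv2.resize(p[v-60:v+60,u-65:u+65,::-1],None,fx=3,fy=3,interpolation=2))
cv2.imwrite('pics/hover.png',np.hstack(ims));"
```

```text
clock: 10.17
tool_pos: [0.5404, -0.1282, 0.0905]
eef_rot: [0.964, -0.267, -0.001, 0.0]
contact_force: [-0.6, -0.2, -1.5]
opening: 0.63
finger_force: 25.0
clock: 10.5
tool_pos: [0.5396, -0.1301, 0.0706]
eef_rot: [0.963, -0.269, -0.001, 0.0]
contact_force: [-0.3, 0.1, -0.4]
opening: 0.629
finger_force: 25.0
t10.50 pos [ 0.5396 -0.1301  0.0706] th -31.2 tilt [-0.0027  0.0001] | spin -0.1 then cm [ 0.09 -0.18  4.06] q7 -1.64
```

View pics/hover.png

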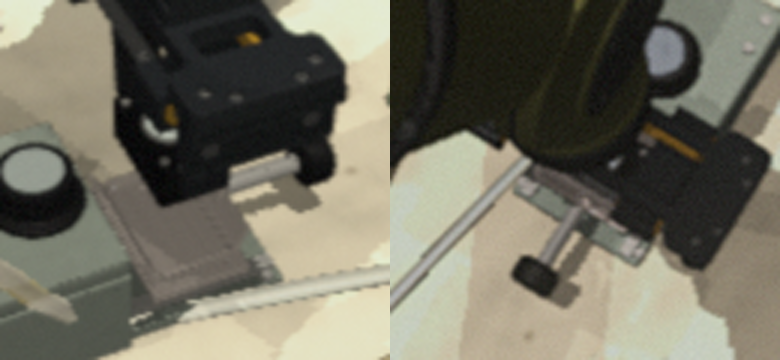

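The body hides the block from both cameras, so I'll work from the coordinates. Both views agree on the pocket within about 1 mm, and the walls flare. I'll settle and then lower in small steps.

```bash
python3 -m creep '[{"grip":-1,"tx":0,"ty":0,"tz":1,"spin":0},{"grip":-1,"tx":0,"ty":0,"tz":0.5,"spin":0},{"grip":-1,"tx":0,"ty":0,"tz":0,"spin":0},{"grip":-1,"tx":0,"ty":0,"tz":0,"spin":0},{"grip":-1,"tx":0,"ty":0,"tz":0,"spin":0}]';python3 -c "
from h import *
go(.5409,-.1291,.03,-31.1)"
```

```text
clock: 11.02
tool_pos: [0.5411, -0.129, 0.0567]
eef_rot: [0.963, -0.268, -0.0, 0.0]
contact_force: [-0.7, 0.3, -0.8]
opening: 0.629
finger_force: 25.0
t11.02 pos [ 0.5411 -0.129   0.0567] th -31.1 tilt [-0.0001 -0.0001] | spin 0.0 then cm [-0.01  0.01  2.67] q7 -1.63
```

```bash
python3 -m creep '[{"grip":-1,"tx":0,"ty":0,"tz":0.7,"spin":0},{"grip":-1,"tx":0,"ty":0,"tz":0.6,"spin":0},{"grip":-1,"tx":0,"ty":0,"tz":0.3,"spin":0},{"grip":-1,"tx":0,"ty":0,"tz":0.3,"spin":0},{"grip":-1,"tx":0,"ty":0,"tz":0,"spin":0},{"grip":-1,"tx":0,"ty":0,"tz":0,"spin":0}]';python3 -m creep '[{"grip":-1,"tx":0,"ty":0,"tz":0.2,"spin":0},{"grip":-1,"tx":0,"ty":0,"tz":0.2,"spin":0},{"grip":-1,"tx":0,"ty":0,"tz":0,"spin":0},{"grip":-1,"tx":0,"ty":0,"tz":0,"spin":0}]'
```

```text
clock: 11.52
tool_pos: [0.5409, -0.1291, 0.0375]
eef_rot: [0.963, -0.268, -0.0, 0.0]
contact_force: [-0.2, 0.6, -1.1]
opening: 0.63
finger_force: 25.0
clock: 11.85
tool_pos: [0.541, -0.129, 0.0337]
eef_rot: [0.963, -0.268, -0.0, 0.0]
contact_force: [0.5, -0.2, -0.4]
opening: 0.632
finger_force: 25.0
```

```bash
python3 -m creep '[{"grip":-1,"tx":0,"ty":0,"tz":0.2,"spin":0},{"grip":-1,"tx":0,"ty":0,"tz":0.1,"spin":0},{"grip":-1,"tx":0,"ty":0,"tz":0.05,"spin":0},{"grip":-1,"tx":0,"ty":0,"tz":0,"spin":0},{"grip":-1,"tx":0,"ty":0,"tz":0,"spin":0}]'
```

```text
clock: 12.27
tool_pos: [0.541, -0.129, 0.0302]
eef_rot: [0.963, -0.268, 0.0, 0.0]
contact_force: [-0.4, -0.3, -1.3]
opening: 0.632
finger_force: 25.0
```

```bash
python3 -m creep '[{"grip":0.6,"tx":0,"ty":0,"tz":0,"spin":0},{"grip":0.6,"tx":0,"ty":0,"tz":0,"spin":0},{"grip":0.6,"tx":0,"ty":0,"tz":0,"spin":0},{"grip":0.6,"tx":0,"ty":0,"tz":0,"spin":0},{"grip":0.6,"tx":0,"ty":0,"tz":0,"spin":0},{"grip":0.6,"tx":0,"ty":0,"tz":-1,"spin":0},{"grip":0.6,"tx":0,"ty":0,"tz":-3,"spin":0},{"grip":0.6,"tx":0,"ty":0,"tz":-4,"spin":0}]';python3 -m creep '[{"grip":0.6,"tx":-3,"ty":0,"tz":-3,"spin":0},{"grip":0.6,"tx":-4,"ty":0,"tz":-2,"spin":0},{"grip":0.6,"tx":-4,"ty":0,"tz":0,"spin":0},{"grip":0.6,"tx":-4,"ty":0,"tz":0,"spin":0},{"grip":0.6,"tx":0,"ty":0,"tz":0,"spin":0}]'
python3 -c "
from h import *
ims=[]
for n in('scene','top'):
  p,d,c=snap(n);np.savez(f'{n}4.npz',p=p,d=d)
  u,v=proj(c,[[.53,-.12,.04]])[0].astype(int);ims.append(cv2.resize(p[v-60:v+60,u-65:u+65,::-1],None,fx=3,fy=3,interpolation=2))
cv2.imwrite('pics/seat.png',np.hstack(ims));go(.474,-.09,.09,-31.1)"
```

```text
clock: 12.93
tool_pos: [0.539, -0.1285, 0.1095]
eef_rot: [0.963, -0.268, -0.003, 0.0]
contact_force: [-0.1, 0.1, 0.4]
opening: 0.799
finger_force: 0.0
clock: 13.35
tool_pos: [0.405, -0.0494, 0.159]
eef_rot: [0.964, -0.266, -0.007, -0.0]
contact_force: [-0.9, -0.1, 0.3]
opening: 0.802
finger_force: 0.0
t13.45 pos [ 0.4142 -0.0525  0.1591] th -31.0 tilt [-0.0004  0.0006] | spin 0.1 then cm [7.06 0.13 6.91] q7 -1.71
```

View pics/seat.png

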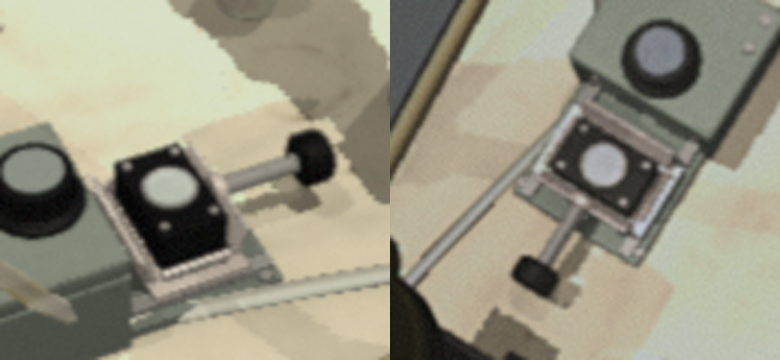

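The block sits in the pocket in both views, with its window at (168,186) in the left panel and (603,163) in the right one. I'll measure height, tilt and offset, and the knob.

```bash
python3 -c "
from h import *
ex=np.array([.8563,-.5165]);ey=np.array([.5165,.8563])
for n,b in(('scene',None),('top',None)):
  a=np.load(n+'4.npz');p,d=a['p'],a['d'];c=optics.get_calibration(n);W=cloud(c,d);z=W[...,2];g=p.max(2)
  u,v=proj(c,[[.541,-.129,.042]])[0].astype(int)
  k=(abs(z-.042)<.004)&win(d.shape,u-40,v-40,u+40,v+40)
  m=big(k&(np.hypot(W[...,0]-.541,W[...,1]+.129)<.04));P=W[m];R=rect(P);print(n,'top',R,'z',P[:,2].mean(),'xu,yu',R[:2]@ex,R[:2]@ey)
  A=np.c_[P-P.mean(0)];print(' normal',np.linalg.svd(A)[2][2].round(3))
  m=big(k&(g>(90 if n=='scene' else 120))&(np.hypot(W[...,0]-.541,W[...,1]+.129)<.016));q=W[m].mean(0);print(' window',q.round(4),q[:2]@ex,q[:2]@ey)
  kn=(z>.026)&(z<.05)&(np.hypot(W[...,0]-.474,W[...,1]+.09)<.022)&(g<90);P=W[kn];t=P[:,:2]@ex,P[:,:2]@ey;print(' knob x',np.percentile(t[0],[3,97]),'y',np.percentile(t[1],[3,97]),P[:,2].max(), 'top pts',P[P[:,2]>.043].mean(0) if (P[:,2]>.043).any() else '')
"
```

```text
scene top [ 0.5431 -0.1277 56.8023 36.5535 58.852 ] z 0.04201512518406538 xu,yu 0.53101358 0.17116163999999998
 normal [-0.012 -0.003 -1.   ]
 window [ 0.5433 -0.1283  0.0429] 0.5315049884832933 0.17078571459736977
 knob x [0.44832636 0.46288727] y [0.16433872 0.18488524] 0.04686653537523444 top pts [ 0.47893103 -0.08668357  0.04467627]
top top [ 0.54   -0.1297 56.0867 35.8426 58.4323] z 0.04130545739099922 xu,yu 0.52939205 0.16784789
 normal [-0.008 -0.002 -1.   ]
 window [ 0.5402 -0.1293  0.0421] 0.5293717280348071 0.16829258539655137
 knob x [0.44375953 0.45975529] y [0.15586797 0.18016616] 0.04691668239024142 top pts [ 0.4733993  -0.08916586  0.04455936]
```

The block is flat and square: top at 0.042, yaw 58.9°, within about 1 mm of centre. Next I'll grip the knob at about (0.474,-0.0885) and push it 57 mm.

```bash
python3 -m creep '[{"grip":0.4,"tx":2,"ty":0,"tz":1,"spin":0},{"grip":0.4,"tx":3,"ty":0,"tz":2,"spin":0},{"grip":0.4,"tx":2,"ty":0,"tz":3,"spin":0},{"grip":0.4,"tx":0,"ty":0,"tz":1,"spin":0},{"grip":0.4,"tx":0,"ty":0,"tz":0,"spin":0},{"grip":0.4,"tx":0,"ty":0,"tz":0,"spin":0},{"grip":0.4,"tx":0,"ty":0,"tz":0,"spin":0}]';python3 -c "
from h import *
go(.4739,-.0885,.021,-31.1)"
```

```text
clock: 14.03
tool_pos: [0.4751, -0.0893, 0.0891]
eef_rot: [0.963, -0.268, 0.0, -0.0]
contact_force: [-0.3, 0.4, 0.6]
opening: 0.698
finger_force: 0.0
t14.03 pos [ 0.4751 -0.0893  0.0891] th -31.1 tilt [0.0001 0.    ] | spin -0.0 then cm [-0.15 -0.01  6.81] q7 -1.65
```

```bash
python3 -m creep '[{"grip":0.4,"tx":-0.1,"ty":0,"tz":1.8,"spin":0},{"grip":0.4,"tx":0,"ty":0,"tz":2,"spin":0},{"grip":0.4,"tx":0,"ty":0,"tz":2,"spin":0},{"grip":0.4,"tx":0,"ty":0,"tz":1,"spin":0},{"grip":0.4,"tx":0,"ty":0,"tz":0,"spin":0},{"grip":-1,"tx":0,"ty":0,"tz":0,"spin":0},{"grip":-1,"tx":0,"ty":0,"tz":0,"spin":0},{"grip":-1,"tx":0,"ty":0,"tz":0,"spin":0}]' 20;python3 -m creep '[{"grip":-1,"tx":0,"ty":0,"tz":0,"spin":0},{"grip":-1,"tx":0,"ty":0,"tz":0,"spin":0},{"grip":-1,"tx":0,"ty":0,"tz":0,"spin":0},{"grip":-1,"tx":0,"ty":0,"tz":0,"spin":0},{"grip":-1,"tx":0,"ty":0,"tz":0,"spin":0}]'
```

```text
clock: 14.7
tool_pos: [0.4751, -0.089, 0.0215]
eef_rot: [0.963, -0.268, 0.001, 0.0]
contact_force: [-0.5, 0.5, -0.3]
opening: 0.492
finger_force: 0.0
clock: 15.12
tool_pos: [0.4751, -0.0884, 0.0208]
eef_rot: [0.963, -0.268, 0.001, -0.0]
contact_force: [0.0, 1.9, 6.4]
opening: 0.302
finger_force: 20.0
```

```bash
python3 -m creep '[{"grip":-1,"tx":0.3,"ty":0,"tz":0,"spin":0},{"grip":-1,"tx":0.6,"ty":0,"tz":0,"spin":0},{"grip":-1,"tx":0.7,"ty":0,"tz":0,"spin":0},{"grip":-1,"tx":0.7,"ty":0,"tz":0,"spin":0},{"grip":-1,"tx":0.7,"ty":0,"tz":0,"spin":0},{"grip":-1,"tx":0,"ty":0,"tz":0,"spin":0},{"grip":-1,"tx":0,"ty":0,"tz":0,"spin":0}]' 30;python3 -c "
from h import *
go(.5228,-.1178,.021,-31.1)
p,d,c=snap('top');np.savez('top5.npz',p=p,d=d)
u,v=proj(c,[[.53,-.12,.04]])[0].astype(int);cv2.imwrite('pics/push.png',cv2.resize(p[v-60:v+60,u-65:u+65,::-1],None,fx=4,fy=4,interpolation=2))"
```

```text
clock: 15.7
tool_pos: [0.5016, -0.1045, 0.0208]
eef_rot: [0.963, -0.268, 0.001, -0.0]
contact_force: [1.3, 2.3, 5.3]
opening: 0.301
finger_force: 30.0
t15.70 pos [ 0.5016 -0.1045  0.0208] th -31.1 tilt [ 0.0028 -0.0004] | spin 0.0 then cm [ 2.51  0.04 -0.01] q7 -1.63
```

View pics/push.png

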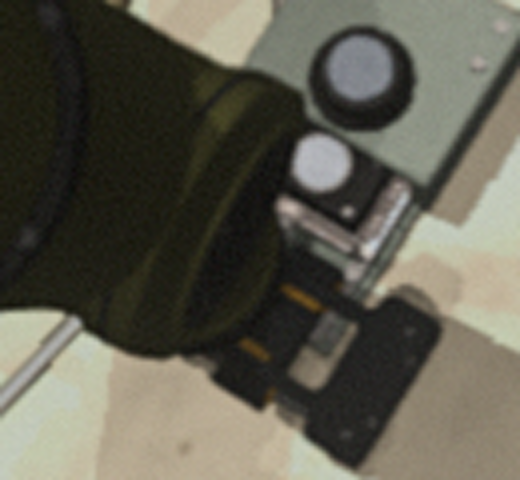

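The carriage and block (window at (322,163)) have moved up toward the bridge together with the gripper. I'll measure the travel from the window.

```bash
cat >> h.py <<'E'
def wn(f,x0,n='top',th=120):
    a=np.load(f);p,d=a['p'],a['d'];W=cloud(optics.get_calibration(n),d)
    ex=np.array([.8563,-.5165]);ey=np.array([.5165,.8563]);c=x0*ex+.169*ey
    m=big((abs(W[...,2]-.042)<.004)&(p.max(2)>th)&(np.hypot(W[...,0]-c[0],W[...,1]-c[1])<.016));q=W[m].mean(0);print(m.sum(),q.round(4),'xu %.4f yu %.4f'%(q[:2]@ex,q[:2]@ey))
E
python3 -c "
from h import *
wn('top4.npz',.53);wn('top5.npz',.561)"
```

```text
164 [ 0.5402 -0.1293  0.0421] xu 0.5294 yu 0.1683
143 [ 0.5668 -0.1449  0.0417] xu 0.5602 yu 0.1687
```

```bash
python3 -m creep '[{"grip":-1,"tx":0.5,"ty":0,"tz":0,"spin":0},{"grip":-1,"tx":0.6,"ty":0,"tz":0,"spin":0},{"grip":-1,"tx":0.6,"ty":0,"tz":0,"spin":0},{"grip":-1,"tx":0.6,"ty":0,"tz":0,"spin":0},{"grip":-1,"tx":0.3,"ty":0,"tz":0,"spin":0},{"grip":-1,"tx":0,"ty":0,"tz":0,"spin":0},{"grip":-1,"tx":0,"ty":0,"tz":0,"spin":0},{"grip":-1,"tx":0,"ty":0,"tz":0,"spin":0}]' 30;python3 -c "
from h import *
go(.5239,-.1178,.021,-31.1)
p,d,c=snap('top');np.savez('top6.npz',p=p,d=d)
wn('top6.npz',.587)"
```

```text
clock: 16.42
tool_pos: [0.5234, -0.1176, 0.0208]
eef_rot: [0.963, -0.268, 0.001, -0.0]
contact_force: [1.8, 1.5, 5.7]
opening: 0.301
finger_force: 30.0
t16.42 pos [ 0.5234 -0.1176  0.0208] th -31.1 tilt [ 0.0022 -0.0001] | spin 0.0 then cm [ 0.06 -0.01 -0.02] q7 -1.62Traceback (most recent call last):
  File "<string>", line 5, in <module>
    wn('top6.npz',.587)
    ~~^^^^^^^^^^^^^^^^^
  File "h.py", line 52, in wn
    m=big((abs(W[...,2]-.042)<.004)&(p.max(2)>th)&(np.hypot(W[...,0]-c[0],W[...,1]-c[1])<.016));q=W[m].mean(0);print(m.sum(),q.round(4),'xu %.4f yu %.4f'%(q[:2]@ex,q[:2]@ey))
  File "h.py", line 33, in big
    return l==1+np.argmax(s[1:,4])
                ~~~~~~~~~^^^^^^^^^
    return _wrapfunc(a, 'argmax', axis=axis, out=out, **kwds)
    return bound(*args, **kwds)
ValueError: attempt to get argmax of an empty sequence
```

The window is now under the bridge. The tool has travelled 56.4 mm, so the rod should be near 60 mm. I'll release and check.

```bash
python3 -m creep '[{"grip":0.4,"tx":0,"ty":0,"tz":0,"spin":0},{"grip":0.4,"tx":0,"ty":0,"tz":0,"spin":0},{"grip":0.4,"tx":0,"ty":0,"tz":0,"spin":0},{"grip":0.4,"tx":0,"ty":0,"tz":0,"spin":0},{"grip":0.4,"tx":0,"ty":0,"tz":-1,"spin":0},{"grip":0.4,"tx":0,"ty":0,"tz":-3,"spin":0},{"grip":0.4,"tx":0,"ty":0,"tz":-4,"spin":0},{"grip":0.4,"tx":-3,"ty":0,"tz":-3,"spin":0}]';python3 -m creep '[{"grip":0.4,"tx":-4,"ty":0,"tz":-2,"spin":0},{"grip":0.4,"tx":-4,"ty":0,"tz":-2,"spin":0},{"grip":0.4,"tx":-4,"ty":0,"tz":0,"spin":0},{"grip":0.4,"tx":-2,"ty":0,"tz":0,"spin":0},{"grip":0.4,"tx":0,"ty":0,"tz":0,"spin":0},{"grip":0.4,"tx":0,"ty":0,"tz":0,"spin":0},{"grip":0.4,"tx":0,"ty":0,"tz":0,"spin":0}]'
python3 -c "
from h import *
ex=np.array([.8563,-.5165]);ey=np.array([.5165,.8563]);ims=[]
for n in('scene','top'):
  p,d,c=snap(n);np.savez(f'{n}7.npz',p=p,d=d)
  u,v=proj(c,[[.54,-.13,.04]])[0].astype(int);ims.append(cv2.resize(p[v-60:v+60,u-65:u+65,::-1],None,fx=3,fy=3,interpolation=2))
  for f,k0 in((4,.4515),(7,.5085)):
    a=np.load(f'{n}{f}.npz');W=cloud(c,a['d']);g=a['p'].max(2);q=k0*ex+.169*ey
    kn=(W[...,2]>.026)&(W[...,2]<.05)&(np.hypot(W[...,0]-q[0],W[...,1]-q[1])<.022)&(g<90);P=W[kn][:,:2];print(n,f,'knob x',np.percentile(P@ex,[3,50,97]).round(4),len(P))
    if n=='scene' or f==7:
      t=(k0+.079)*ex+.169*ey;
cv2.imwrite('pics/end.png',np.hstack(ims))"
```

```text
clock: 17.13
tool_pos: [0.5026, -0.1059, 0.1327]
eef_rot: [0.963, -0.27, 0.005, 0.001]
contact_force: [2.4, -0.3, 0.8]
opening: 0.697
finger_force: 0.0
clock: 17.72
tool_pos: [0.3835, -0.0335, 0.1674]
eef_rot: [0.963, -0.268, 0.001, -0.0]
contact_force: [-0.1, -0.8, -0.6]
opening: 0.699
finger_force: 0.0
scene 4 knob x [0.4483 0.4574 0.4629] 204
scene 7 knob x [0.5045 0.513  0.5201] 222
top 4 knob x [0.4438 0.4516 0.4598] 143
top 7 knob x [0.4995 0.5079 0.519 ] 153
```

View pics/end.png

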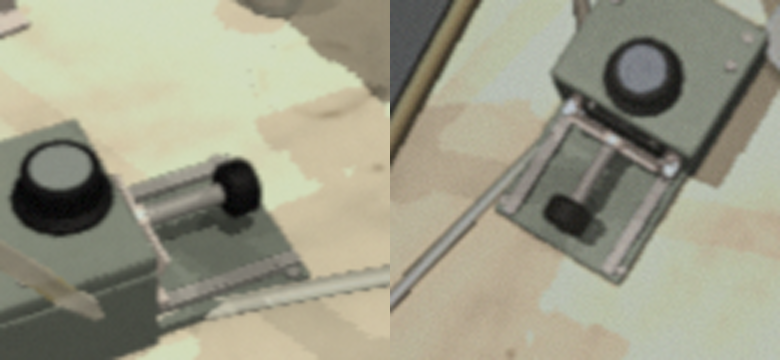

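The rod is in: the knob is 56 to 57 mm further along, and in the top view it sits 108 to 109 mm from the bridge centre (109 expected at 60 mm). The block's dark edge is visible under the bridge at (625,125), and the arm is clear.

```bash
python3 -c "
from plant import workorder
print(workorder.finish_job())"
```

```text
the job is handed in; nothing more can be done
None
```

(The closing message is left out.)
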